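# Slide the filled sweets tray under the checker's low bridge and start the check

## Robot

A 7-joint arm with a two-finger parallel gripper is mounted at the origin on a cart in front of the work surface, level with it; the furniture and walls round the work are solid. World frame = base frame: x ahead of the robot, y to its left, z up, the work surface at z = 0. Lengths are in m, angles in rad, forces in N, time in s.
With the tool pointing down it reaches from about 0.4 to 0.925 m from the base axis. Payload 4.1 kg.
Tool frame: the origin (TCP) lies on the centre line of the jaws, within the pads' length; the fingertips stand 22 mm ahead of it and the grasp point (between the pads) lies 3 mm ahead of it; z points along the fingers, y is the direction in which the jaws open and shut (so a half turn about z gives the same grasp; the last joint's range is limited). The gripper opens to 85 mm and grips with 20 to 120 N. Pads are 22 mm wide; open, the fingers measure 114 mm over their backs; the gripper's body (76 mm by 85 mm) begins 54 mm behind the grasp point. The pads swing forward as they close: fully open they stand 13 mm farther back than shut.
Start: joints at [-1.26, 0.398, 0.045, 1.537, -0.019, 1.207, -0.051], TCP at [0.259, 0.596, 0.253] pointing down, gripper open.
Joint ranges: [-2.82, 2.82], [-0.49, 2.23], [-1.37, 1.46], [0, 2.46], [-1.36, 4.5], [0.23, 2], [-2.94, 2.94]. Speed limits (rad/s): [2.57, 2.57, 3.14, 3.14, 3.14, 3.14, 3.14].

## Interface

Orientations are given as a unit quaternion [w, x, y, z].
In Python, from plant import observe, vision, robot gives the robot as it stands. The module is installed in compiled form; this text tells all that it offers.
- The arm moves only by the tool move_arm, never from a script. Its argument "series" is a list of rows, each a list of 4 numbers: the shift along the tool's x, y, z in mm, then the turn about the tool's z in rad. In form: [[dx, dy, dz, spin], ...]. A call has 1 to 12 rows; each row shifts and turns the pose as measured when the row begins, along the tool's axes as they then stand; what a row does not reach is not made up. A row lasts 1/10 s, in which the tool goes at most 50 mm and 8.59 degrees, less where a joint would pass 70% of its speed; a pose out of reach is approached as far as the arm can. A call is refused whole if a number of a shift passes 50 or a number of a turn 0.15, either way. A call with a gripper value outside its range is refused whole. "gripper" is the opening in per cent of the stroke, from 0 (shut) to 100 (fully open), set as the call begins (left out, the last holds). The fingers move at their own pace and stop on an object; the grip force is fixed at half the most. Time passes only in rows, so rows that do not move let the fingers close. It gives the time, the measured TCP pose, the force and the opening at its end, in the units of the state.
- observe(): the state, without advancing time (a new reading comes with each control period).
- vision.read_camera(name): name is "scene" or "top"; returns the picture (384x512x3 uint8, red, green, blue); there is no depth.
- vision.get_calibration(name): a dict with "fx", "fy", "cx", "cy" (pixels), "D" ([k1, k2, p1, p2, k3] as OpenCV has them; the pictures are not rectified), "R" (3x3) and "t" (3): a world point X has camera coordinates R X + t. Camera axes: x right, y down, z forward; pixel columns grow to the right and rows downward; lengths in m; the calibration is good to about 2 mm. A picture is of the moment at which its call begins. get_calibration takes no time and is no camera call.
- robot.sign_off(): hands the job in, once; it reports no verdict.
The state is a dict: "time_s": time; "joint_positions": joint angles; "joint_vel": joint speeds; "tau": joint torques, N m; "tool_pos": TCP position; "tool_rot": TCP orientation; "contact_force": force on the tool from outside, world axes, zero at the start; "moment": the same for the moment, N m; "gripper_width": opening from 0.0 (shut) to 1.0 (fully open).
Only numpy, scipy, OpenCV 4.12 (cv2) and the standard library are available. Lean on these libraries where they do the work, as an engineer would, in place of code of your own. Each camera call takes 0.05 s, during which the arm holds its last target.

## Task

Push the black tray of green sweets across the worktop and in under the low steel bridge of the white bench checker, until it rests fully home and square against the stop at the back. Only then press the checker's green button fully down and let it come up again. The tray stays flat on the worktop all the way, never lifted or tipped; leave the empty black tray and everything else where they stand.

Things in the scene. Friction and masses are not known exactly. Their poses are not given: they have to be found in the camera images.
- filled_tray: Black square tray holding four green domed sweets, 80 x 80 mm over its lip, 18 mm high, about 0.12 kg, loose on the worktop. Its lip is the top 5 mm of the wall; below, the wall is 72 mm square. Origin: centre of the underside; x, y along its sides, z up. Starts about 135 mm short of home, front left or front right of the checker, sides up to 0.3 rad out of line with it.
- empty_tray: The like black tray with nothing in it, to be left alone: 80 x 80 mm over its lip, 18 mm high, about 0.12 kg, loose on the worktop. Its lip is the top 5 mm of the wall; below, the wall is 72 mm square. Origin: centre of the underside; x, y along its sides, z up.
- checker: Fixed white and steel bench checker. x points straight into its channel from the open front, y left seen from the front, z up. Origin: on the worktop (the channel's floor), where the centre of a fully home tray's underside lies; the upright stop face is at x = 40.5 mm. White walls to y = 76 mm, 56 mm high; white button pod y = -74 to -130 mm, 46 mm high; back at x = 90 mm.
- bridge_edge (a point): Middle of the lower front edge of the steel bridge: x = -15, z = 24 mm in the checker's frame. The bridge is 30 mm thick (top at 54 mm) and spans the channel, 92 mm wide, up to the stop. A tray that is home sticks out 25 mm in front of it.
- mouth (a point): Point on the worktop in the middle of the flared entrance, x = -49 mm in the checker's frame. Two slanted steel guides, 22 mm high, stand 134 mm apart here (142 to 150 mm over their outsides) and narrow to the channel's 92 mm at the bridge.
- check_button_top (a point): Centre of the top face of the checker's green push button (30 mm across, in a black collar), on top of the pod on the right; with the button up it lies at x = 22, y = -102, z = 68 mm in the checker's frame. It is pressed straight down.
- check_button (a joint): Travel of the green button in m: 0 up, 0.006 fully down. A spring brings it back up; fully down takes about 5 N.
- amber_jar: Bystander: small amber jar with a black cap, 38 x 38 x 60 mm, loose, behind and to the left of the checker. Origin: centre of its underside.
- cream_tub: Bystander: round cream-coloured lidded tub, 70 x 70 x 51 mm, loose, to the right of the checker. Origin: centre of its underside.
- wood_stamp: Bystander: turned wooden stamp, 38 x 38 x 55 mm, standing loose to the left of the checker. Origin: centre of its underside.
- steel_nozzle: Bystander: steel piping nozzle, a cone 24 x 24 x 34 mm, standing loose at the front left of the work. Origin: centre of its underside.

How it is judged:
On the way, in this order (a step that is already met when the one before it is completed fails the run):
1. the tray of green sweets is fully home under the bridge, square against the back stop (x of filled_tray in the frame of checker between -0.006 and 0.005 m and y of filled_tray in the frame of checker between -0.012 and 0.012 m and (angle between the x axis of filled_tray and the x axis of checker, either way round below 0.12 rad or angle between the x axis of filled_tray and the y axis of checker, either way round below 0.12 rad) and height (world z) of filled_tray below 0.004 m and angle between filled_tray's own z axis and vertical below 0.05 rad), for 0.2 s.
2. the green button is pressed fully down with the tray in place (all of step 1 and value of joint check_button above 0.0045 m), for 0.05 s.
At the end, for the whole second after the job is handed in: The tray of green sweets lies flat under the bridge, within 6 mm of fully home, 12 mm of the centre line and 0.12 rad of square; the button was pressed and is up again; the empty tray and the bystanders are within 20 mm of their start (all of step 1 and linear speed of filled_tray below 0.01 m/s and value of joint check_button below 0.001 m and distance of each of empty_tray, amber_jar, cream_tub, wood_stamp, steel_nozzle from where it was at the start of the episode below 0.02 m); the robot touches nothing.
It fails at once if the tray of green sweets is lifted more than 8 mm off the worktop (height (world z) of filled_tray above 0.008 m).
It fails at once if the tray of green sweets is tipped more than 0.15 rad (angle between filled_tray's own z axis and vertical above 0.15 rad).
It fails at once if the button is pressed while the tray is not home (value of joint check_button above 0.003 m and not (x of filled_tray in the frame of checker above -0.01 m and y of filled_tray in the frame of checker between -0.015 and 0.015 m)).
It fails at once if the empty tray is moved more than 20 mm (distance of empty_tray from where it was at the start of the episode above 0.02 m).
It fails at once if a bystander is moved more than 20 mm (distance of any of amber_jar, cream_tub, wood_stamp, steel_nozzle from where it was at the start of the episode above 0.02 m).
It also fails if it takes over 54 s, if anything falls off the work surface, if the arm or the gripper's body presses on something with over 40 N, if the wrist force passes 120 N, or if a joint passes its speed limit or range.

## Working session

There is one attempt and no reset: what is moved stays moved. The work goes in short steps, Python scripts to look and compute and a tool call to move; the robot and the scene stay as the last step left them, time stands still between calls to the robot, and variables do not carry over. Pictures are saved under pics/ and viewed, and the job is handed in when it is done.

Besides the shell and the picture viewer there is one more tool, called after "Call:" as a command line: name --pt "numbers of a row" for each row, then --argument value for the rest. move_arm: Moves the arm, as the interface text tells. Its arguments: {"type":"object","properties":{"series":{"type":"array","items":{"type":"array","items":{"type":"number"}}},"gripper":{"type":"number"}},"required":["series"]}

```bash
mkdir -p pics; python3 - <<'E'
from plant import observe, vision, robot
import cv2
for n in ("scene","top"):
    im=vision.read_camera(n); cv2.imwrite(f"pics/{n}0.png",im[:,:,::-1])
    c=vision.get_calibration(n); print(n,c)
print(observe())
E
```

```text
scene {'fx': 352.87079300980366, 'fy': 352.87079300980366, 'cx': 253.3972156358746, 'cy': 193.84329480982268, 'D': array([-0.00711664,  0.        ,  0.        ,  0.        ,  0.        ]), 'R': array([[-0.62597152, -0.779656  ,  0.01720969],
       [-0.52049975,  0.4012629 , -0.75370292],
       [ 0.5807234 , -0.4807542 , -0.6569899 ]]), 't': array([0.42370547, 0.32662244, 0.60995185])}
top {'fx': 479.6160977596179, 'fy': 479.6160977596179, 'cx': 256.67445663685726, 'cy': 197.54129389048708, 'D': array([-0.18886427,  0.        ,  0.        ,  0.        ,  0.        ]), 'R': array([[ 0.00672886, -0.99997605, -0.00162   ],
       [-0.99745382, -0.00659685, -0.07100964],
       [ 0.07099725,  0.00209369, -0.99747431]]), 't': array([0.07648318, 0.58838348, 1.42089057])}
{'time_s': 0.1, 'joint_positions': array([-1.25997358,  0.39909846,  0.04506311,  1.53773128, -0.01871455,
        1.20691717, -0.05072641]), 'joint_vel': array([ 0.00011566, -0.00154105,  0.00116869, -0.00145501,  0.00087899,
        0.00071663, -0.0008381 ]), 'tau': array([ 3.73198520e-03, -4.76259792e+01,  1.37025811e+00, -2.54948276e+01,
        1.20038379e-02,  4.96404813e-03,  1.95227506e-05]), 'tool_pos': array([0.25876624, 0.59569938, 0.25239062]), 'tool_rot': array([-1.18914820e-04,  2.03452834e-01,  9.79084365e-01, -8.57938745e-04]), 'contact_force': array([-0.58354375,  0.98419383,  0.46276557]), 'moment': array([0.07867029, 0.03286662, 0.03682677]), 'gripper_width': 0.9972847382564887}
```

View pics/scene0.png

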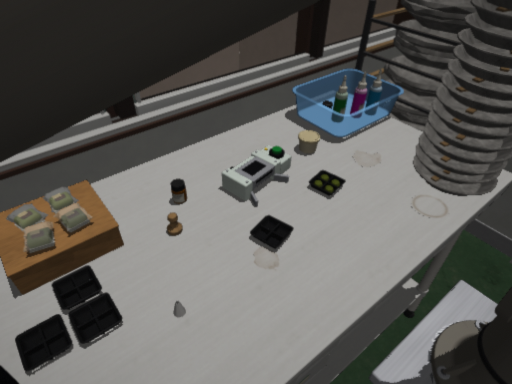

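View pics/top0.png

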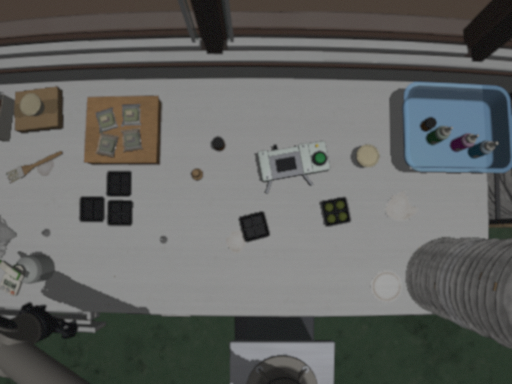

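The top view shows the checker near (292,162) with its green button at (319,158). The filled tray is at (335,211) and the empty tray at (254,226). Next I'll zoom in and measure.

```bash
cat > h.py <<'E'
import numpy as np, cv2
from plant import vision
def ray(cam,uv):
    c=vision.get_calibration(cam);K=np.array([[c['fx'],0,c['cx']],[0,c['fy'],c['cy']],[0,0,1]])
    p=cv2.undistortPoints(np.array(uv,float).reshape(-1,1,2),K,c['D']).reshape(-1,2)
    d=np.c_[p,np.ones(len(p))]@c['R']; o=-c['R'].T@c['t']; return o,d
def onz(cam,uv,z):
    o,d=ray(cam,uv); return o+d*((z-o[2])/d[:,2])[:,None]
def proj(cam,X):
    c=vision.get_calibration(cam);K=np.array([[c['fx'],0,c['cx']],[0,c['fy'],c['cy']],[0,0,1]])
    return cv2.projectPoints(np.array(X,float).reshape(-1,1,3),cv2.Rodrigues(c['R'])[0],c['t'],K,c['D'])[0].reshape(-1,2)
def crop(cam,im,x0,y0,w,h,s,name):
    cv2.imwrite(name,cv2.resize(im[y0:y0+h,x0:x0+w,::-1],None,fx=s,fy=s,interpolation=cv2.INTER_CUBIC))
E
python3 - <<'E'
from h import *
im=cv2.imread('pics/top0.png')[:,:,::-1]; crop('top',im,225,130,160,120,5,'pics/topc.png')
im=cv2.imread('pics/scene0.png')[:,:,::-1]; crop('scene',im,210,130,160,120,5,'pics/scenec.png')
E
```

```text
(no output)
```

View pics/topc.png

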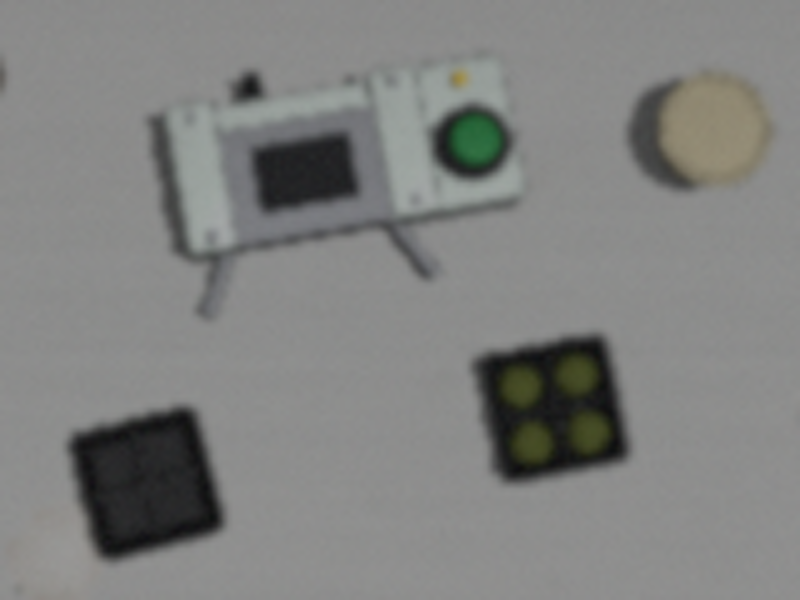

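View pics/scenec.png

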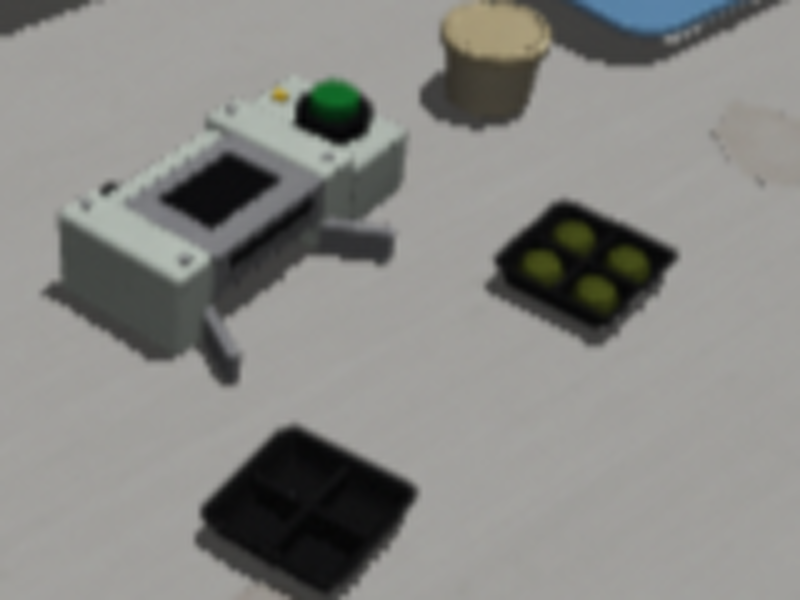

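```bash
cat > m.py <<'E'
from h import *
def tray(im,guess,cam='top'):
    # black mask near guess
    g=im.max(2).astype(np.uint8); x,y=int(guess[0]),int(guess[1]); r=22
    sub=im[y-r:y+r,x-r:x+r].astype(int)
    S=8; big=cv2.resize(sub.astype(np.uint8),None,fx=S,fy=S,interpolation=cv2.INTER_CUBIC).astype(int)
    m=((big.max(2)<70)|(big.max(2)-big.min(2)>35)).astype(np.uint8)
    cs,_=cv2.findContours(m,cv2.RETR_EXTERNAL,cv2.CHAIN_APPROX_NONE); c=max(cs,key=cv2.contourArea)
    uv=(c.reshape(-1,2)+.5)/S-.5+[x-r,y-r]
    P=onz(cam,uv,.018)
    b=cv2.minAreaRect((P[:,:2]*1000).astype(np.float32)); return b
E
python3 - <<'E'
from m import *
im=cv2.imread('pics/top0.png')[:,:,::-1]
for n,g in (('filled',(335,211)),('empty',(254,226))): print(n,tray(im,g))
def f(p): return np.array(p)/5-.4+[225,130]
pts={'BL56':((168,108),.056),'FL56':((190,254),.056),'FR46':((522,198),.046),'BR46':((495,58),.046),'but68':((477,139),.068),'gl':((207,312),.022),'gr':((430,272),.022),'scrBL':((189,119),.056),'scrFL':((210,238),.056),'scrBR':((390,80),.056),'scrFR':((415,200),.056)}
P={k:onz('top',[f(p)],z)[0]*1000 for k,(p,z) in pts.items()}
for k in P: print(k,P[k].round(1))
for a,b in (('FL56','BL56'),('FR46','BR46'),('scrFL','scrBL'),('scrFR','scrBR')):
    d=P[b]-P[a]; print(a,b,np.linalg.norm(d),np.arctan2(d[1],d[0]))
for a,b in (('scrFR','scrFL'),('scrBR','scrBL'),('gr','gl')):
    d=P[b]-P[a]; print(a,b,np.linalg.norm(d),np.arctan2(-d[0],d[1]))
# green
g=im.astype(int); m=((g[:,:,1]-g[:,:,0]>50)&(g[:,:,1]-g[:,:,2]>20)).astype(np.uint8); m[:, :280]=0;m[:,360:]=0
ys,xs=np.nonzero(m); print(len(xs),xs.mean(),ys.mean(), onz('top',[(xs.mean(),ys.mean())],.068)*1000)
sc=cv2.imread('pics/scene0.png')[:,:,::-1].astype(int); m=((sc[:,:,1]-sc[:,:,0]>50)&(sc[:,:,1]-sc[:,:,2]>20)); m[:, :250]=0;m[:,300:]=0;m[:130]=0;m[170:]=0
ys,xs=np.nonzero(m); print(len(xs),xs.mean(),ys.mean(), onz('scene',[(xs.mean(),ys.mean())],.068)*1000)
E
```

```text
filled ((548.4043579101562, -156.54629516601562), (77.29798889160156, 80.21650695800781), 11.465521812438965)
empty ((501.8021240234375, 88.84363555908203), (77.37457275390625, 78.17809295654297), 14.938709259033203)
BL56 [722.8  76.7  56. ]
FL56 [636.   63.2  56. ]
FR46 [ 672.2 -134.7   46. ]
BR46 [ 756.7 -119.1   46. ]
but68 [ 704. -105.   68.]
gl [604.7  52.5  22. ]
gr [629.8 -82.   22. ]
scrBL [716.3  64.3  56. ]
scrFL [645.6  51.5  56. ]
scrBR [740.8 -54.9  56. ]
scrFR [669.1 -69.5  56. ]
FL56 BL56 87.86601686559868 0.15425224713835362
FR46 BR46 85.9336728025829 0.1818928220209881
scrFL scrBL 71.906138283984 0.17835242769060208
scrFR scrBR 73.17025130910602 0.20079093274632806
scrFR scrFL 123.28008948527747 0.19182637419679785
scrBR scrBL 121.6619339296606 0.20224642034001206
gr gl 136.83812375031223 0.1848356065107265
58 319.86206896551727 157.5 [[ 703.69671004 -104.56958282   68.        ]]
39 276.6666666666667 148.87179487179486 [[ 699.6079915  -103.12985635   68.        ]]
```

Call:
move_arm --pt "-30 -32 0 0" --pt "-30 -32 0 0" --pt "-30 -32 0 0" --pt "-30 -32 0 0" --pt "-30 -32 0 0" --pt "-30 -32 0 0" --pt "-30 -32 0 0" --pt "-30 -32 0 0" --pt "-30 -32 0 0" --pt "-30 -32 0 0" --gripper 45

```text
time_s: 1.1
tool_pos: [0.407, 0.1728, 0.2471]
tool_rot: [-0.003, 0.196, 0.981, -0.002]
contact_force: [1.6, -0.0, 0.4]
gripper_width: 0.451
```

```bash
cat > go.py <<'E'
import sys, numpy as np
from plant import observe
from scipy.spatial.transform import Rotation as Ro
def go(x,y,z,yaw=None):
    s=observe(); q=s['tool_rot']; R=Ro.from_quat(np.r_[q[1:],q[0]]).as_matrix()
    d=np.array([x,y,z])-s['tool_pos']*1000; ya=np.arctan2(R[1,1],R[0,1])
    print('t',s['time_s'],'pos',(s['tool_pos']*1000).round(1),'tilt',R[:,2].round(3),'yawY',ya.round(3),'tool delta',(R.T@d).round(1), 'F',s['contact_force'].round(1),'q',s['joint_positions'].round(2))
    if yaw is not None: print('spin',((ya-yaw+np.pi/2)%np.pi-np.pi/2).round(3))
if len(sys.argv)>3: go(*map(float,sys.argv[1:]))
E
python3 go.py 563.5 -231 250 .2
```

```text
t 1.1 pos [407.  172.8 247.1] tilt [-0.007 -0.003 -1.   ] yawY 1.176 tool delta [-299.8 -312.5   -2.5] F [ 1.6 -0.   0.4] q [-0.8   0.03  0.31  2.01 -0.01  1.11  0.69]
spin 0.976
```

Call:
move_arm --pt "-30 -31 0 0" --pt "-30 -31 0 0" --pt "-30 -31 0 0" --pt "-30 -31 0 0" --pt "-30 -31 0 0" --pt "-30 -31 0 0" --pt "-30 -31 0 0" --pt "-30 -31 0 0" --pt "-30 -31 0 0" --pt "-30 -31 0 0"

```text
time_s: 2.1
tool_pos: [0.5661, -0.2452, 0.2448]
tool_rot: [-0.004, 0.195, 0.981, -0.001]
contact_force: [0.8, 0.5, 0.2]
gripper_width: 0.452
```

Call:
move_arm --pt "0 0 10 0.14" --pt "0 0 10 0.14" --pt "0 0 10 0.14" --pt "0 0 10 0.14" --pt "0 0 10 0.14" --pt "0 0 10 0.14" --pt "0 0 10 0.14"

```text
time_s: 2.8
tool_pos: [0.5636, -0.2563, 0.1705]
tool_rot: [-0.002, 0.653, 0.757, -0.006]
contact_force: [-0.2, -0.4, -0.4]
gripper_width: 0.455
```

```bash
python3 go.py 563.5 -231 100 .2
```

```text
t 2.8 pos [ 563.6 -256.3  170.5] tilt [-0.011 -0.006 -1.   ] yawY 0.148 tool delta [25.3  4.4 70.4] F [-0.2 -0.4 -0.4] q [-0.24  0.56  0.83  1.71 -0.45  1.08  0.88]
spin -0.052
```

Call:
move_arm --pt "0 5 30 -0.05" --pt "0 0 30 0" --pt "0 0 30 0" --pt "0 0 30 0" --pt "0 0 15 0" --pt "0 0 5 0" --pt "0 0 0 0"

```text
time_s: 3.5
tool_pos: [0.5664, -0.2543, 0.0224]
tool_rot: [-0.005, 0.633, 0.774, -0.007]
contact_force: [0.1, -0.9, -0.0]
gripper_width: 0.447
```

```bash
python3 go.py 568.3 -254.5 24 .2
python3 - <<'E'
from h import *
im=vision.read_camera('top'); crop('top',im,300,160,100,75,8,'pics/top1.png')
im=vision.read_camera('scene'); crop('scene',im,270,120,160,120,5,'pics/scene1.png')
E
```

```text
t 3.5 pos [ 566.4 -254.3   22.4] tilt [-0.016 -0.004 -1.   ] yawY 0.199 tool delta [-0.6  1.8 -1.6] F [ 0.1 -0.9 -0. ] q [-0.14  0.73  0.68  1.8  -0.59  0.84  1.03]
spin -0.001
```

View pics/top1.png

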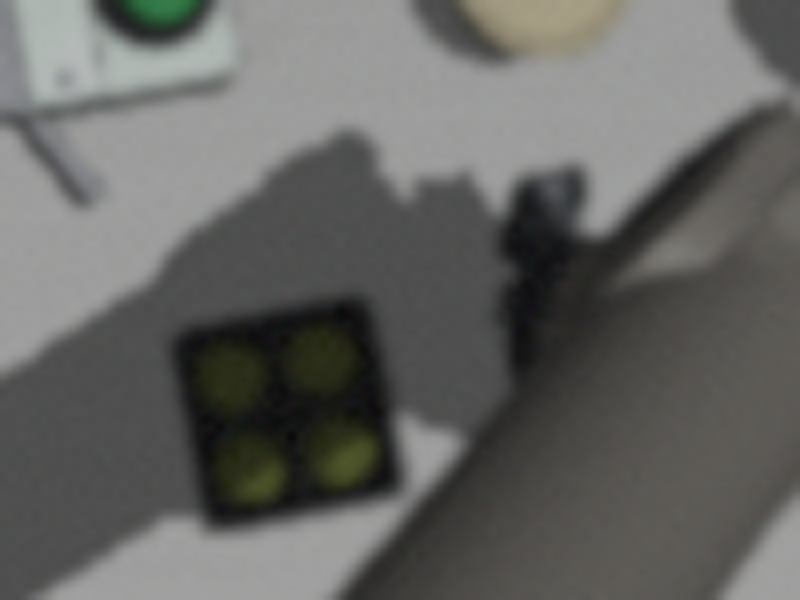

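View pics/scene1.png

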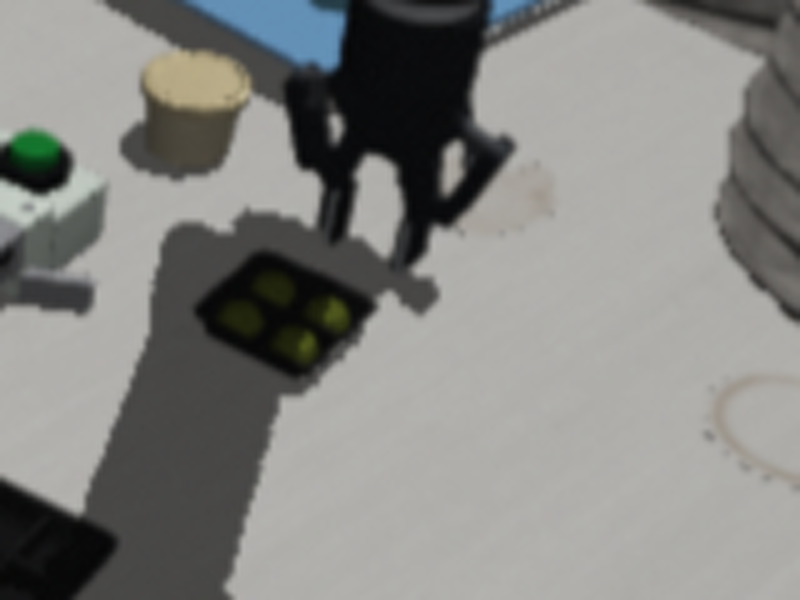

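Call:
move_arm --pt "15 2 -1 0" --pt "15 0 0 0" --pt "8 0 0 0" --pt "8 0 0 0" --pt "8 0 0 0" --pt "8 0 0 0" --pt "8 0 0 0" --pt "8 0 0 0"

```text
time_s: 4.4
tool_pos: [0.5557, -0.1728, 0.029]
tool_rot: [0.001, 0.633, 0.774, -0.005]
contact_force: [-0.1, -0.3, 0.9]
gripper_width: 0.456
```

```bash
python3 go.py 568.3 -254.5 24 .2
python3 - <<'E'
from h import *
im=vision.read_camera('top'); crop('top',im,290,160,100,75,8,'pics/top2.png')
im=vision.read_camera('scene'); crop('scene',im,250,130,160,120,5,'pics/scene2.png')
E
```

```text
t 4.4 pos [ 555.7 -172.8   29. ] tilt [-0.005 -0.008 -1.   ] yawY 0.2 tool delta [-82.5  -3.8   5.7] F [-0.1 -0.3  0.9] q [-0.3   0.67  0.7   1.9  -0.58  0.79  0.92]
spin 0.0
```

View pics/top2.png

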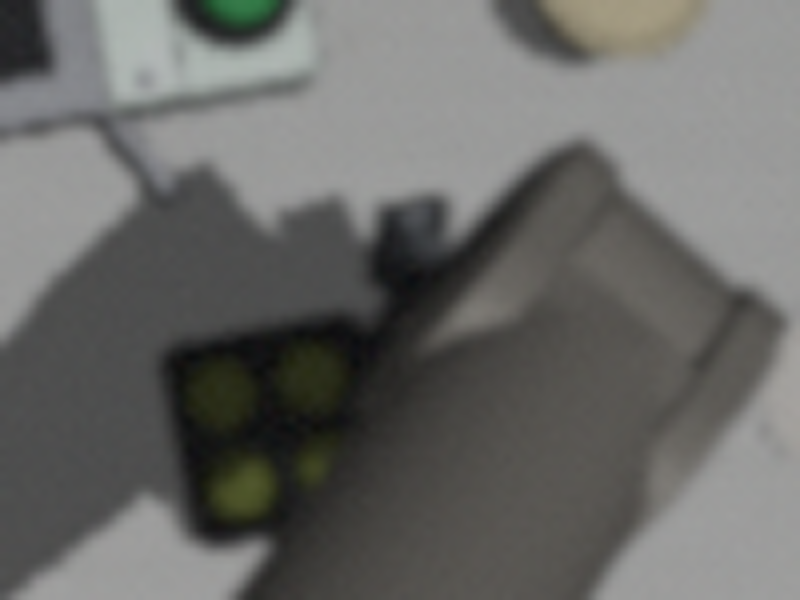

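View pics/scene2.png

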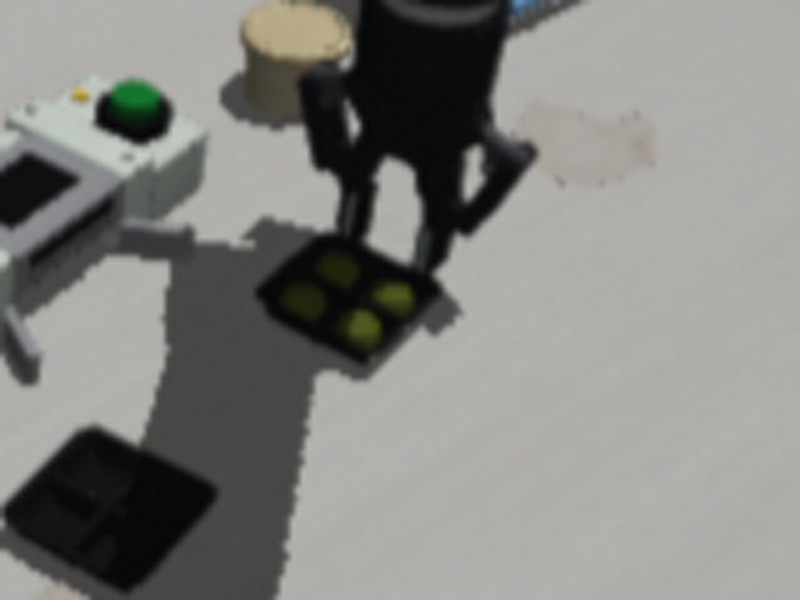

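Call:
move_arm --pt "8 0 3 0" --pt "8 0 3 0" --pt "8 0 1 0" --pt "8 0 1 0" --pt "8 0 1 0" --pt "8 0 1 0" --pt "8 0 1 0" --pt "8 0 1 0" --pt "6 0 0 0" --pt "4 0 0 0"

```text
time_s: 5.5
tool_pos: [0.5458, -0.1077, 0.0211]
tool_rot: [0.013, 0.635, 0.772, -0.006]
contact_force: [1.1, -1.9, 1.5]
gripper_width: 0.449
```

```bash
python3 go.py 535 -83.6 24 .187
python3 - <<'E'
from h import *
im=vision.read_camera('top'); crop('top',im,240,140,120,90,6,'pics/top3.png')
im=vision.read_camera('scene'); crop('scene',im,210,130,160,120,5,'pics/scene3.png')
E
```

```text
t 5.5 pos [ 545.8 -107.7   21.1] tilt [ 0.012 -0.027 -1.   ] yawY 0.194 tool delta [25.6 -5.9 -3.7] F [ 1.1 -1.9  1.5] q [-0.44  0.64  0.71  1.98 -0.59  0.72  0.82]
spin 0.007
```

View pics/top3.png

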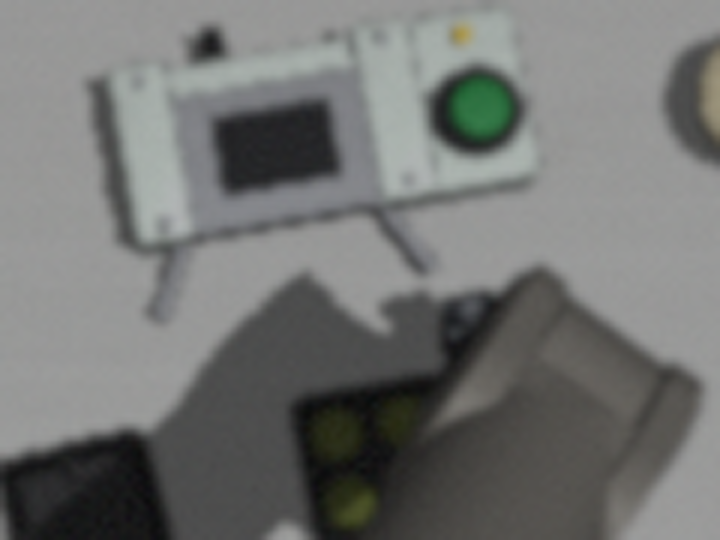

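View pics/scene3.png

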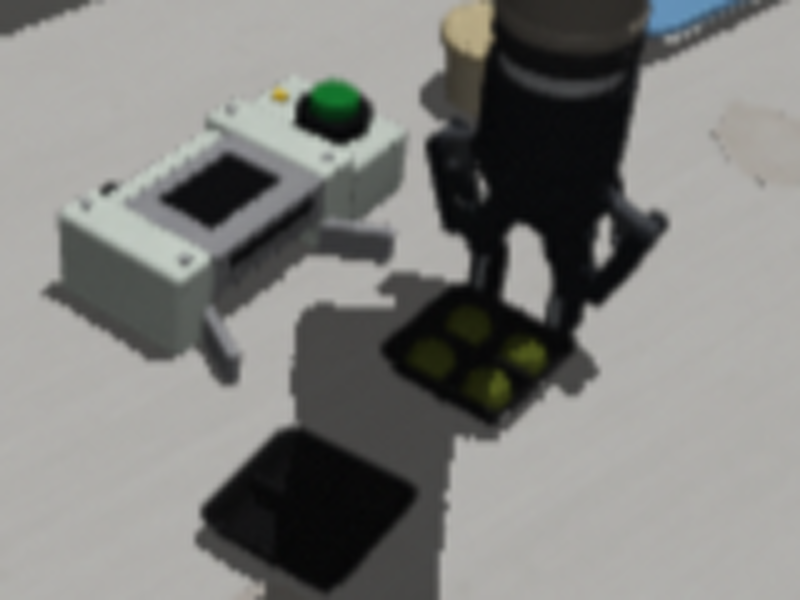

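Call:
move_arm --pt "7 -1 -1 0" --pt "7 -1 -1 0" --pt "7 0 -1 0" --pt "4 0 0 0" --pt "2 0 0 0" --pt "-10 0 0 0" --pt "-20 0 -5 0" --pt "-20 0 -20 0" --pt "0 0 -40 0" --pt "0 0 -40 0"

```text
time_s: 6.6
tool_pos: [0.5413, -0.1253, 0.1256]
tool_rot: [0.004, 0.635, 0.773, -0.01]
contact_force: [1.5, 0.7, -0.5]
gripper_width: 0.45
```

```bash
python3 go.py 535 -83.6 24 .187
python3 - <<'E'
from h import *
im=vision.read_camera('top'); crop('top',im,240,140,120,90,6,'pics/top4.png');cv2.imwrite('pics/top4f.png',im[:,:,::-1])
im=vision.read_camera('scene'); crop('scene',im,210,130,160,120,5,'pics/scene4.png');cv2.imwrite('pics/scene4f.png',im[:,:,::-1])
E
```

```text
t 6.6 pos [ 541.3 -125.3  125.6] tilt [-0.006 -0.021 -1.   ] yawY 0.196 tool delta [ 44.1   3.  100.7] F [ 1.5  0.7 -0.5] q [-0.51  0.51  0.85  1.91 -0.44  0.93  0.74]
spin 0.009
```

View pics/top4.png

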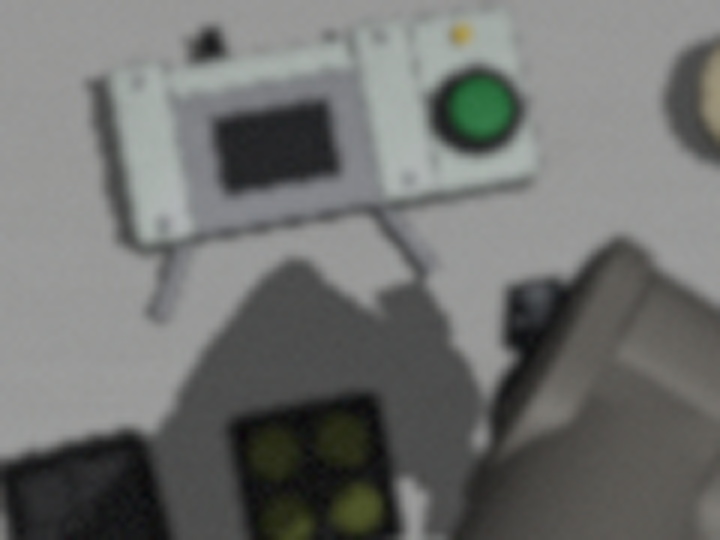

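View pics/scene4.png

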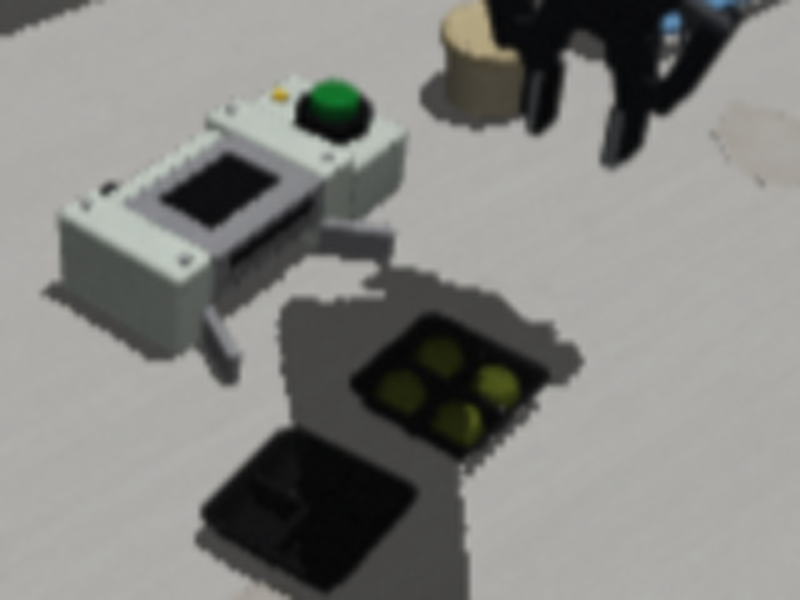

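```bash
cat > ck.py <<'E'
from m import *
O=np.array([663,-7.5]); A=.187
R=np.array([[np.cos(A),-np.sin(A)],[np.sin(A),np.cos(A)]])
def toC(p): return R.T@(np.array(p)-O)
def toW(p): return O+R@np.array(p)
E
python3 - <<'E'
from ck import *
im=cv2.imread('pics/top4f.png')[:,:,::-1]
for thr in (28,36,44):
    x,y=293,221;r=24;S=8
    big=cv2.resize(im[y-r:y+r,x-r:x+r],None,fx=S,fy=S,interpolation=cv2.INTER_CUBIC).astype(int)
    m=((big.max(2)<thr)|(big[:,:,1]-big[:,:,2]>20)).astype(np.uint8)
    m=cv2.morphologyEx(m,cv2.MORPH_OPEN,np.ones((25,25)))
    c=max(cv2.findContours(m,0,1)[0],key=cv2.contourArea)
    uv=(c.reshape(-1,2)+.5)/S-.5+[x-r,y-r]
    b=cv2.minAreaRect((onz('top',uv,.018)[:,:2]*1000).astype(np.float32)); print(thr,b,toC(b[0]))
# sweets centroid, z~.018
g=im.astype(int); m=((g[:,:,1]-g[:,:,2]>18)); m[:200]=0; m[240:]=0; m[:,:275]=0; m[:,310:]=0
ys,xs=np.nonzero(m); p=onz('top',[(xs.mean(),ys.mean())],.018)[0,:2]*1000; print(len(xs),p,toC(p))
E
```

```text
28 ((522.2566528320312, -26.586641311645508), (24.691312789916992, 25.25276756286621), 57.01520538330078) [-141.83811918    7.41199005]
36 ((532.1361083984375, -16.368318557739258), (54.77488327026367, 55.60061264038086), 5.927901744842529) [-130.23118897   15.61546087]
44 ((524.1035766601562, -26.621498107910156), (74.56039428710938, 76.82666015625), 11.166892051696777) [-140.02987419    7.03437557]
138 [515.96605355 -30.71323805] [-148.78623462    4.52683291]
```

Call:
move_arm --pt "0 0 -10 -0.14" --pt "0 0 0 -0.14" --pt "0 0 0 -0.14" --pt "0 0 0 -0.14" --pt "0 0 0 -0.14" --pt "0 0 0 -0.14"

```text
time_s: 7.3
tool_pos: [0.5437, -0.1291, 0.1382]
tool_rot: [0.004, 0.25, 0.968, -0.01]
contact_force: [-0.6, 0.2, -1.2]
gripper_width: 0.448
```

```bash
python3 go.py 443.6 -42 130 1.758
```

```text
t 7.3 pos [ 543.7 -129.1  138.2] tilt [ 0.003 -0.022 -1.   ] yawY 1.066 tool delta [129.8  27.9   6. ] F [-0.6  0.2 -1.2] q [-0.37  0.42  0.64  1.9  -0.29  0.91  1.48]
spin -0.692
```

Call:
move_arm --pt "32 7 0 0" --pt "32 7 0 0" --pt "32 7 0 0" --pt "32 7 0 0" --pt "0 0 0 -0.14" --pt "0 0 0 -0.14" --pt "0 0 0 -0.14" --pt "0 0 0 -0.14" --pt "0 0 0 -0.12" --pt "0 0 0 0"

```text
time_s: 8.3
tool_pos: [0.4358, -0.0437, 0.1297]
tool_rot: [-0.005, -0.099, 0.995, -0.01]
contact_force: [-0.6, 0.3, -0.0]
gripper_width: 0.451
```

```bash
python3 go.py 443.6 -42 24 1.758
```

```text
t 8.3 pos [435.8 -43.7 129.7] tilt [-0.009 -0.021 -1.   ] yawY 1.77 tool delta [ -9.4   2.1 105.6] F [-0.6  0.3 -0. ] q [-0.51  0.2   0.56  2.16 -0.11  0.82  1.88]
spin 0.012
```

Call:
move_arm --pt "0 2 30 0.012" --pt "0 0 30 0" --pt "0 0 25 0" --pt "0 0 15 0" --pt "0 0 5 0" --pt "0 0 0 0"

```text
time_s: 8.9
tool_pos: [0.4359, -0.0453, 0.0211]
tool_rot: [-0.004, -0.083, 0.996, -0.01]
contact_force: [-1.5, 2.2, 11.0]
gripper_width: 0.453
```

```bash
python3 go.py 443.6 -42 24 1.758
python3 - <<'E'
from ck import *
im=vision.read_camera('top'); crop('top',im,210,140,140,105,5.5,'pics/top5.png');cv2.imwrite('pics/top5f.png',im[:,:,::-1])
im=vision.read_camera('scene'); crop('scene',im,210,130,160,120,5,'pics/scene5.png');cv2.imwrite('pics/scene5f.png',im[:,:,::-1])
from plant import observe
print(toC(observe()['tool_pos'][:2]*1000))
E
```

```text
t 8.9 pos [435.9 -45.3  21.1] tilt [-0.007 -0.02  -1.   ] yawY 1.738 tool delta [-8.1  1.9 -3. ] F [-1.5  2.2 11. ] q [-0.4   0.41  0.46  2.23 -0.31  0.56  2.03]
spin -0.02
[-229.87566408    4.91908422]
```

View pics/top5.png

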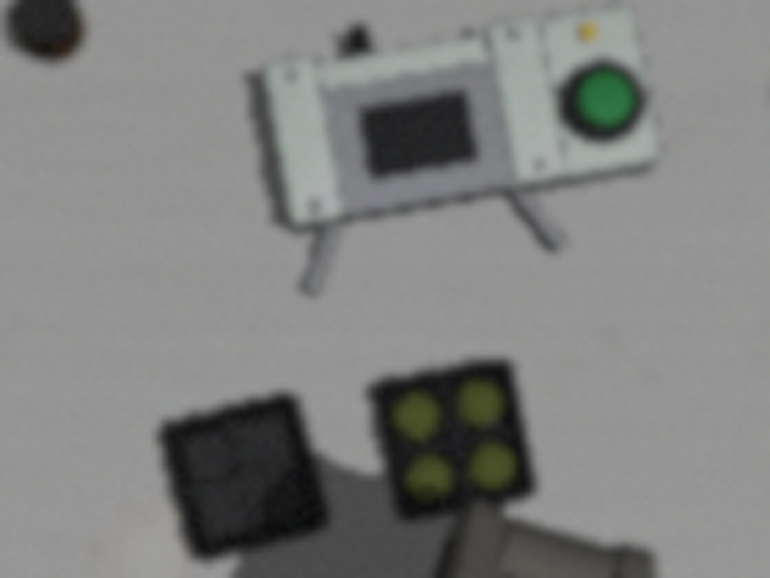

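View pics/scene5.png

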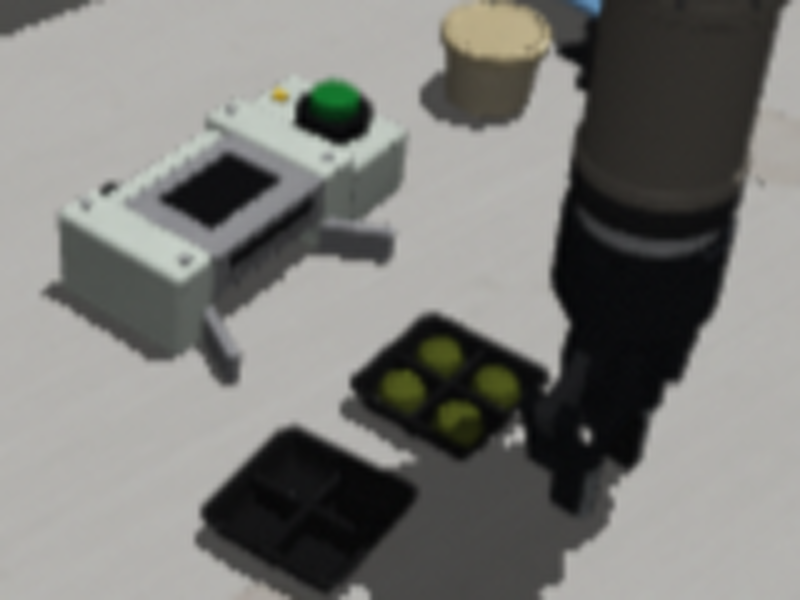

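```bash
python3 - <<'E'
from ck import *
im=cv2.imread('pics/top5f.png')[:,:,::-1]
b=tray(im,(292,220)); print(b,toC(b[0]))
b=tray(im,(254,226)); print(b)
# channel centre: bridge/white boundaries along line: black window centroid
sub=im[145:180,265:302].max(2)
big=cv2.resize(sub,None,fx=8,fy=8,interpolation=cv2.INTER_CUBIC); m=(big<60).astype(np.uint8)
c=max(cv2.findContours(m,0,1)[0],key=cv2.contourArea); uv=(c.reshape(-1,2)+.5)/8-.5+[265,145]
b=cv2.minAreaRect((onz('top',uv,.054)[:,:2]*1000).astype(np.float32)); print('window',b,toC(b[0]),np.radians(b[2]))
def f(p): return np.array(p)/5.5-.41+[210,140]
for n,p,z in (('gl',(312,290),.022),('gr',(555,245),.022),('bl',(345,212),.054),('br',(510,188),.054)): print(n,toC(onz('top',[f(p)],z)[0,:2]*1000))
E
```

```text
((508.9079284667969, -26.602447509765625), (104.76580047607422, 81.0992660522461), 11.53055191040039) [-154.95706568    9.87814795]
((500.00787353515625, 85.31390380859375), (82.0953140258789, 83.34716796875), 14.938326835632324)
window ((685.5335693359375, -4.114372253417969), (35.033172607421875, 55.34262466430664), 10.810587882995605) [22.77015687 -0.86265773] 0.18868035263447683
gl [-47.26880481  69.00907301]
gr [-46.80127375 -66.68480028]
bl [-11.67340973  45.07916098]
br [-14.75156886 -44.53483923]
```

```bash
python3 - <<'E'
from ck import *
def f(p): return np.array(p)/5.5-.41+[210,140]
P=np.array([toC(onz('top',[f(p)],.018)[0,:2]*1000) for p in ((372,386),(510,362),(533,492),(404,518))]); print(P.round(1),P.mean(0))
print(toW([-57,1]),toW([-51,0]))
E
python3 go.py 443.6 -42 24 1.758
```

```text
[[-104.7   46.1]
 [-105.3  -30.8]
 [-177.6  -30. ]
 [-178.7   42. ]] [-141.57166862    6.82694981]
[606.80780362 -17.11441971] [612.88911401 -16.98151388]
t 9.0 pos [436.2 -45.4  21.4] tilt [-0.006 -0.02  -1.   ] yawY 1.739 tool delta [-7.8  2.1 -2.7] F [ 0.6 -0.3 -0.4] q [-0.4   0.41  0.46  2.23 -0.31  0.56  2.03]
spin -0.019
```

Call:
move_arm --pt "-10 1 -4 -0.02" --pt "-10 0 0 0" --pt "-10 0 0 0" --pt "-8 0 0 0" --pt "-8 -0.4 0 0" --pt "-8 -0.4 0 0" --pt "-8 -0.4 0 0" --pt "-8 -0.4 0 0" --pt "-8 -0.4 0 0"

```text
time_s: 9.9
tool_pos: [0.5187, -0.0312, 0.0256]
tool_rot: [-0.005, -0.093, 0.996, -0.01]
contact_force: [-2.3, 0.3, 1.1]
gripper_width: 0.449
```

```bash
python3 go.py 613 -17 25 1.758
python3 - <<'E'
from ck import *
from plant import observe
print(toC(observe()['tool_pos'][:2]*1000))
im=vision.read_camera('top'); crop('top',im,210,140,140,105,5.5,'pics/top6.png');cv2.imwrite('pics/top6f.png',im[:,:,::-1])
im=vision.read_camera('scene'); crop('scene',im,210,130,160,120,5,'pics/scene6.png');cv2.imwrite('pics/scene6f.png',im[:,:,::-1])
E
```

```text
t 9.9 pos [518.7 -31.2  25.6] tilt [-0.007 -0.02  -1.   ] yawY 1.757 tool delta [-95.3  -3.6  -0.3] F [-2.3  0.3  1.1] q [-0.39  0.51  0.45  2.04 -0.32  0.66  2.01]
spin -0.001
[-146.19161731    3.57081168]
```

View pics/top6.png

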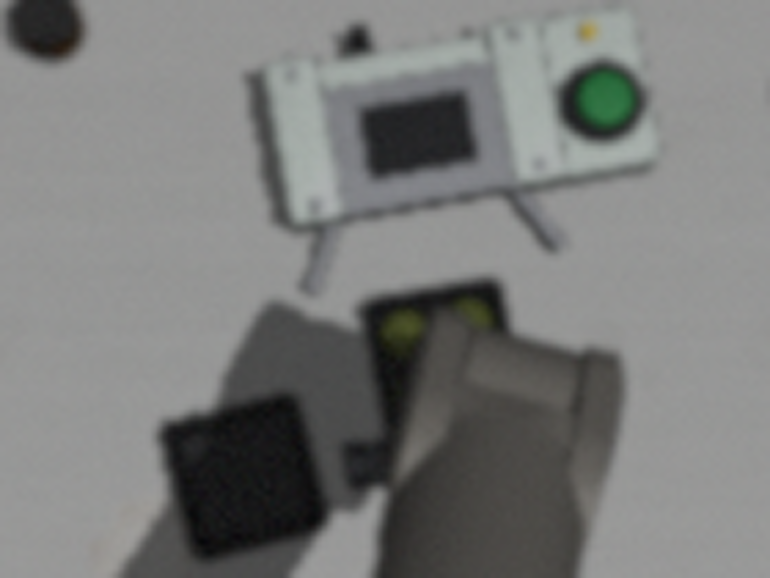

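View pics/scene6.png

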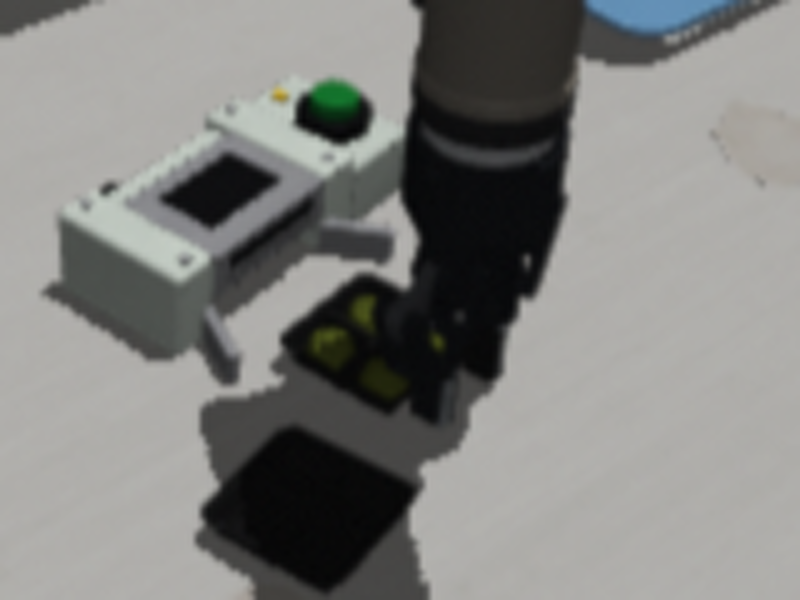

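```bash
python3 - <<'E'
from ck import *
def f(p): return np.array(p)/5.5-.41+[210,140]
P=np.array([toC(onz('top',[f(p)],.018)[0,:2]*1000) for p in ((361,303),(500,281))]); print(P.round(1),P.mean(0))
E
```

```text
[[-58.8  43.7]
 [-60.6 -33.6]] [-59.69742991   5.06212397]
```

Call:
move_arm --pt "-8 -0.8 0 0" --pt "-8 -0.8 0 0" --pt "-8 -0.8 0 0" --pt "-8 -0.8 0 0" --pt "-8 -0.8 0 0" --pt "-8 -0.5 0 0" --pt "-8 -0.5 0 0"

```text
time_s: 10.7
tool_pos: [0.5788, -0.0253, 0.0251]
tool_rot: [-0.005, -0.093, 0.996, -0.01]
contact_force: [-2.0, -1.0, 0.9]
gripper_width: 0.45
```

```bash
python3 go.py 613 -17 25 1.758
python3 - <<'E'
from ck import *
from plant import observe
print(toC(observe()['tool_pos'][:2]*1000))
im=vision.read_camera('top'); crop('top',im,240,140,100,75,8,'pics/top7.png')
im=vision.read_camera('scene'); crop('scene',im,210,130,120,90,6.5,'pics/scene7.png')
E
```

```text
t 10.7 pos [578.8 -25.3  25.1] tilt [-0.008 -0.02  -1.   ] yawY 1.757 tool delta [-35.1   1.9  -0.3] F [-2.  -1.   0.9] q [-0.37  0.59  0.44  1.9  -0.33  0.73  2.  ]
spin -0.001
[-86.04456029  -1.8730414 ]
```

View pics/top7.png

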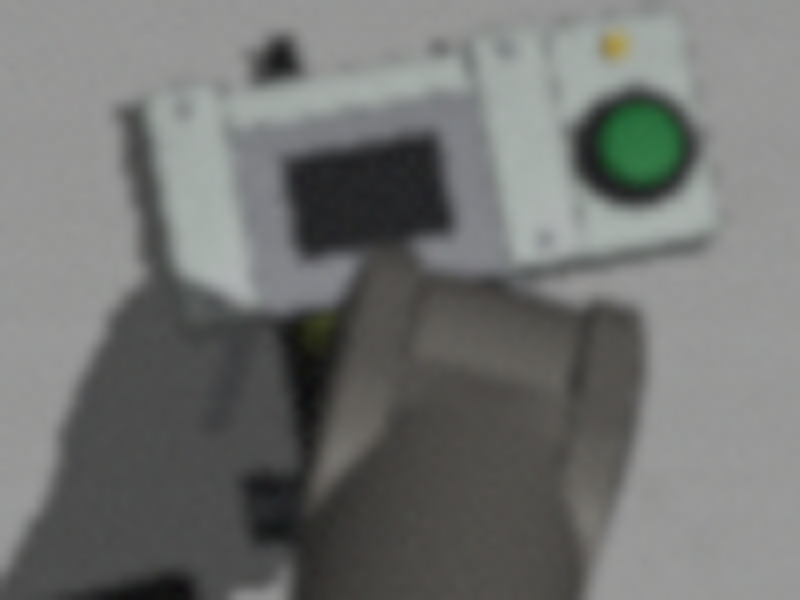

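View pics/scene7.png

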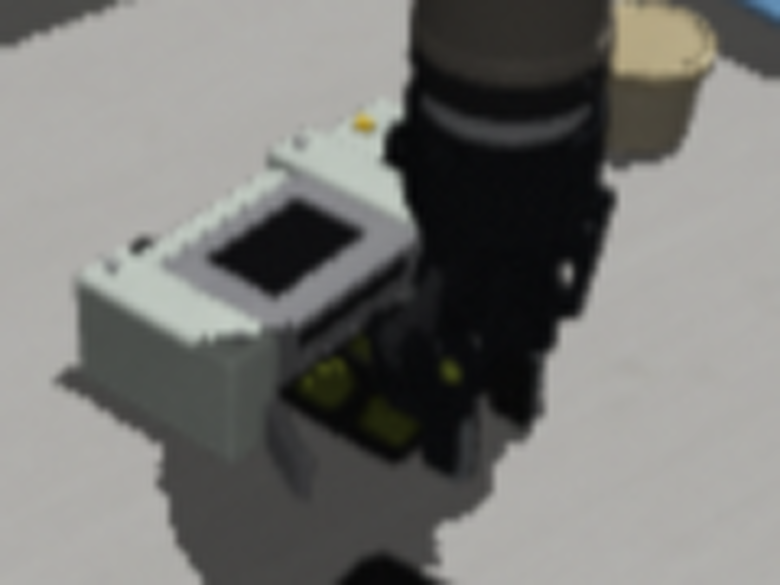

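Call:
move_arm --pt "-7 0 0 0" --pt "-7 0 0 0" --pt "-7 0 0 0" --pt "-6 0 0 0" --pt "-5 0 0 0"

```text
time_s: 11.3
tool_pos: [0.6125, -0.019, 0.0247]
tool_rot: [-0.005, -0.093, 0.996, -0.01]
contact_force: [-1.4, 0.4, 0.6]
gripper_width: 0.45
```

```bash
python3 go.py 613 -17 25 1.758
python3 - <<'E'
from ck import *
from plant import observe
print(toC(observe()['tool_pos'][:2]*1000))
im=vision.read_camera('scene'); crop('scene',im,210,130,120,90,6.5,'pics/scene8.png')
E
```

```text
t 11.3 pos [612.5 -19.   24.7] tilt [-0.008 -0.02  -1.   ] yawY 1.757 tool delta [-0.8  1.8 -0.4] F [-1.4  0.4  0.6] q [-0.37  0.64  0.43  1.82 -0.34  0.77  1.99]
spin -0.001
[-51.740079   -1.8903954]
```

View pics/scene8.png

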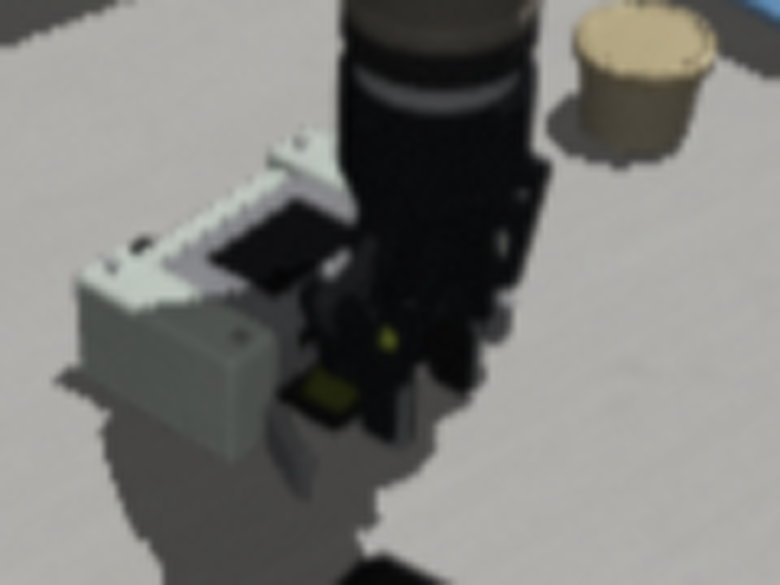

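Call:
move_arm --pt "-3 0 0 0" --pt "-2 0 0 0"

```text
time_s: 11.55
tool_pos: [0.615, -0.0185, 0.0241]
tool_rot: [-0.008, -0.093, 0.996, -0.009]
contact_force: [-5.7, -0.2, 4.3]
gripper_width: 0.449
```

Call:
move_arm --pt "-2 0 0 0" --pt "0 0 0 0"

```text
time_s: 11.75
tool_pos: [0.6149, -0.0186, 0.0236]
tool_rot: [-0.011, -0.093, 0.996, -0.009]
contact_force: [0.1, -0.2, 0.3]
gripper_width: 0.451
```

Call:
move_arm --pt "-4 0 -1 0"

```text
time_s: 11.85
tool_pos: [0.6152, -0.0185, 0.0237]
tool_rot: [-0.015, -0.093, 0.996, -0.009]
contact_force: [-12.4, -2.1, 4.4]
gripper_width: 0.452
```

Call:
move_arm --pt "-4 0 0 0"

```text
time_s: 11.95
tool_pos: [0.6153, -0.0186, 0.023]
tool_rot: [-0.019, -0.092, 0.996, -0.009]
contact_force: [-10.0, -0.8, 8.9]
gripper_width: 0.451
```

```bash
python3 -c "
from ck import *
from plant import observe
print(toC(observe()['tool_pos'][:2]*1000))"; python3 go.py 613 -17 25 1.758
```

```text
[-48.9543947   -2.02880792]
t 11.95 pos [615.3 -18.6  23. ] tilt [-0.037 -0.021 -0.999] yawY 1.756 tool delta [ 2.   2.  -1.9] F [-10.   -0.8   8.9] q [-0.36  0.66  0.43  1.79 -0.33  0.81  1.98]
spin -0.002
```

Call:
move_arm --pt "5 0 0 0" --pt "12 0 -1 0" --pt "20 0 -2 0" --pt "20 0 -10 0" --pt "20 0 -30 0" --pt "0 0 -45 0" --pt "0 0 -45 0" --pt "0 0 -20 0" --gripper 45

```text
time_s: 12.75
tool_pos: [0.5409, -0.0294, 0.1813]
tool_rot: [-0.016, -0.092, 0.996, -0.008]
contact_force: [1.2, -0.7, 0.0]
gripper_width: 0.449
```

```bash
python3 go.py 703.5 -104 150
python3 - <<'E'
from ck import *
im=vision.read_camera('top'); crop('top',im,240,140,100,75,8,'pics/top9.png');cv2.imwrite('pics/top9f.png',im[:,:,::-1])
im=vision.read_camera('scene'); crop('scene',im,210,130,120,90,6.5,'pics/scene9.png')
E
```

```text
t 12.75 pos [540.9 -29.4 181.3] tilt [-0.03  -0.019 -0.999] yawY 1.756 tool delta [-147.1 -102.9   27.8] F [ 1.2 -0.7  0. ] q [-0.49  0.33  0.55  1.87 -0.18  1.02  1.9 ]
```

View pics/top9.png

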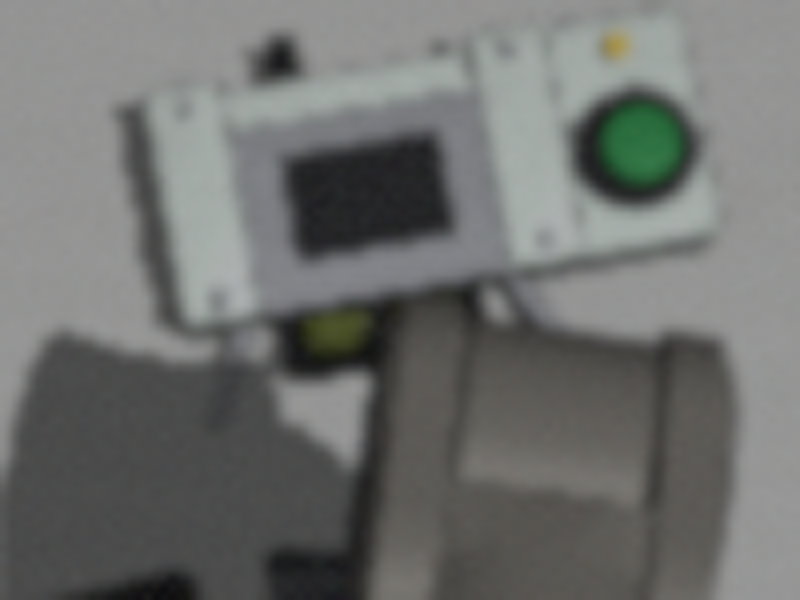

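View pics/scene9.png

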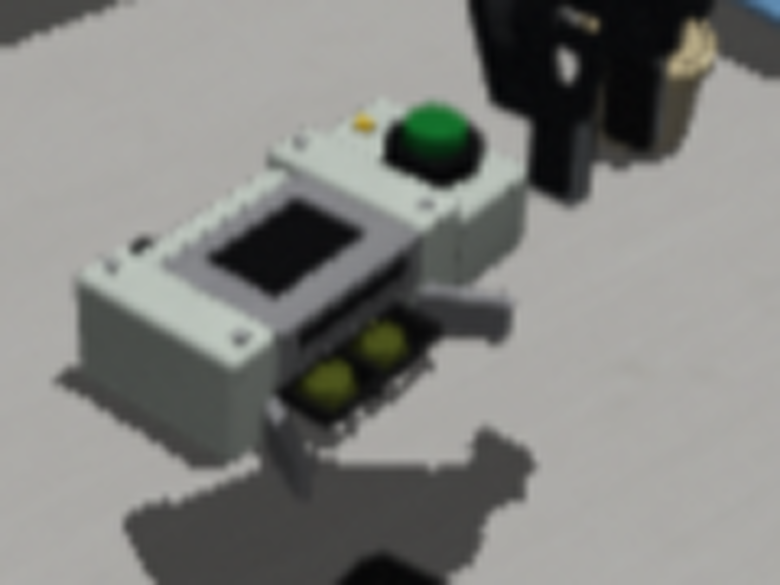

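```bash
python3 - <<'E'
from ck import *
for p in ((332,424),(440,333),(280,388)): print('scene',toC(onz('scene',[np.array(p)/6.5-.42+[210,130]],.018)[0,:2]*1000).round(1))
for p in ((288,376),(380,364)): print('top',toC(onz('top',[np.array(p)/8-.44+[240,140]],.018)[0,:2]*1000).round(1))
# scene bias check with button & bridge
print('btn scene',toC(onz('scene',[np.array((436,124))/6.5-.42+[210,130]],.068)[0,:2]*1000).round(1))
print('tips', toC(onz('scene',[np.array((288,490))/6.5-.42+[210,130]],.022)[0,:2]*1000).round(1), toC(onz('scene',[np.array((505,300))/6.5-.42+[210,130]],.022)[0,:2]*1000).round(1))
E
```

```text
scene [-40.6  40.5]
scene [-37.5 -36.4]
scene [-9.8 37.4]
top [-34.8  38.3]
top [-36.6   3.2]
btn scene [  18.9 -101.6]
tips [-55.7  86.2] [-47.5 -69.5]
```

Call:
move_arm --pt "-29 -20 0 0" --pt "-29 -20 0 0" --pt "-29 -20 0 0" --pt "-29 -20 0 0" --pt "-29 -20 0 0" --pt "0 0 0 0" --pt "0 0 0 0" --gripper 0

```text
time_s: 13.55
tool_pos: [0.7046, -0.0996, 0.1693]
tool_rot: [-0.016, -0.095, 0.995, -0.005]
contact_force: [0.1, 1.0, -0.1]
gripper_width: -0.002
```

```bash
python3 go.py 703.6 -103.8 110 1.758
python3 - <<'E'
from ck import *
im=vision.read_camera('scene'); crop('scene',im,220,90,120,90,6.5,'pics/scene10.png')
E
```

```text
t 13.55 pos [704.6 -99.6 169.3] tilt [-0.03  -0.013 -0.999] yawY 1.761 tool delta [-0.1 -3.5 59.3] F [ 0.1  1.  -0.1] q [-0.25  0.64  0.51  1.44 -0.31  1.17  2.06]
spin 0.003
```

View pics/scene10.png

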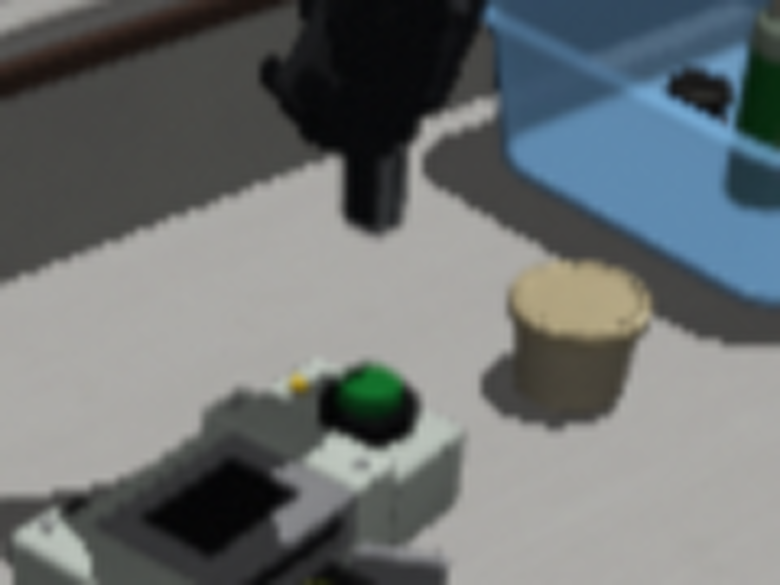

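Call:
move_arm --pt "0 -3.5 20 0" --pt "0 0 20 0" --pt "0 0 15 0" --pt "0 0 10 0" --pt "0 0 5 0" --pt "0 0 3 0" --pt "0 0 2 0"

```text
time_s: 14.3
tool_pos: [0.6995, -0.1, 0.0926]
tool_rot: [-0.015, -0.096, 0.995, -0.004]
contact_force: [0.7, -0.1, -0.6]
gripper_width: -0.003
```

```bash
python3 go.py 703.6 -103.8 90 1.758
```

```text
t 14.3 pos [ 699.5 -100.    92.6] tilt [-0.029 -0.01  -1.   ] yawY 1.764 tool delta [-3.4 -4.5  2.5] F [ 0.7 -0.1 -0.6] q [-0.24  0.71  0.48  1.52 -0.34  1.03  2.09]
spin 0.006
```

Correct laterally, then press.

Call:
move_arm --pt "-3.5 -5 -1 0" --pt "0 -1 0 0"

```text
time_s: 14.5
tool_pos: [0.7051, -0.1054, 0.0945]
tool_rot: [-0.014, -0.096, 0.995, -0.004]
contact_force: [0.5, 0.5, 0.2]
gripper_width: -0.003
```

```bash
python3 go.py 703.6 -103.8 84 1.758
python3 - <<'E'
from ck import *
im=vision.read_camera('scene'); crop('scene',im,220,90,120,90,6.5,'pics/scene11.png')
E
```

```text
t 14.5 pos [ 705.1 -105.4   94.5] tilt [-0.027 -0.01  -1.   ] yawY 1.764 tool delta [ 0.9  1.9 10.5] F [0.5 0.5 0.2] q [-0.23  0.71  0.48  1.5  -0.34  1.04  2.1 ]
spin 0.006
```

View pics/scene11.png

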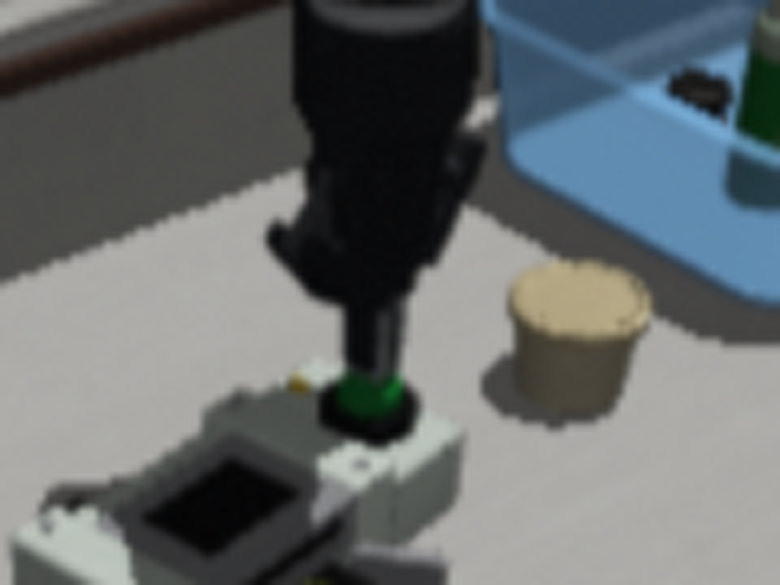

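Call:
move_arm --pt "0 0 3 0" --pt "0 0 3 0" --pt "0 0 3 0"

```text
time_s: 14.85
tool_pos: [0.7056, -0.1059, 0.0866]
tool_rot: [-0.013, -0.096, 0.995, -0.004]
contact_force: [-1.2, 0.6, 3.2]
gripper_width: -0.002
```

Call:
move_arm --pt "0 0 3 0" --pt "0 0 3 0"

```text
time_s: 15.05
tool_pos: [0.7057, -0.106, 0.0838]
tool_rot: [-0.013, -0.096, 0.995, -0.003]
contact_force: [-7.8, 2.2, 25.3]
gripper_width: 0.001
```

Call:
move_arm --pt "0 0 4 0"

```text
time_s: 15.15
tool_pos: [0.7058, -0.106, 0.0838]
tool_rot: [-0.013, -0.096, 0.995, -0.002]
contact_force: [-8.2, 3.9, 24.4]
gripper_width: 0.001
```

Call:
move_arm --pt "0 0 -3 0" --pt "0 0 -5 0" --pt "0 0 -20 0" --pt "0 0 -40 0" --pt "0 0 -40 0" --pt "20 0 -20 0" --pt "45 0 0 0" --pt "45 0 0 0" --pt "45 0 0 0" --pt "0 0 0 0"

```text
time_s: 16.15
tool_pos: [0.5514, -0.1351, 0.2161]
tool_rot: [-0.014, -0.097, 0.995, -0.003]
contact_force: [0.2, 0.2, 0.3]
gripper_width: 0.001
```

```bash
python3 go.py 703.6 -103.8 84 1.758
python3 - <<'E'
from ck import *
im=vision.read_camera('top'); crop('top',im,210,130,160,120,5,'pics/top12.png');cv2.imwrite('pics/top12f.png',im[:,:,::-1])
im=vision.read_camera('scene'); cv2.imwrite('pics/scene12f.png',im[:,:,::-1]); crop('scene',im,150,120,200,150,4,'pics/scene12.png')
a=cv2.imread('pics/scene0.png').astype(int);b=im[:,:,::-1].astype(int)
crop('scene',np.clip(abs(a-b)*2,0,255).astype(np.uint8),100,100,300,225,2.5,'pics/diff12.png')
E
```

```text
t 16.15 pos [ 551.4 -135.1  216.1] tilt [-0.028 -0.008 -1.   ] yawY 1.766 tool delta [-159.1    1.6  127.6] F [0.2 0.2 0.3] q [-0.3   0.34  0.58  1.78 -0.19  1.11  2.11]
spin 0.008
```

View pics/top12.png

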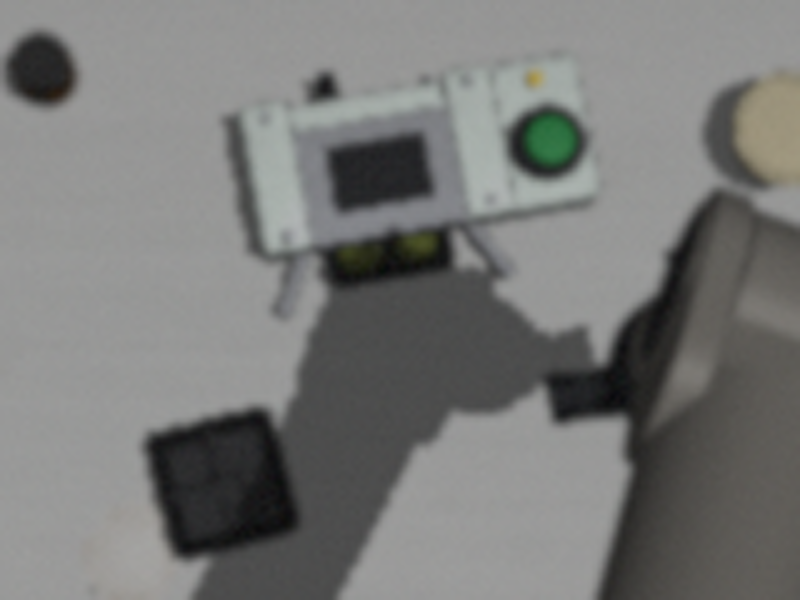

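View pics/scene12.png

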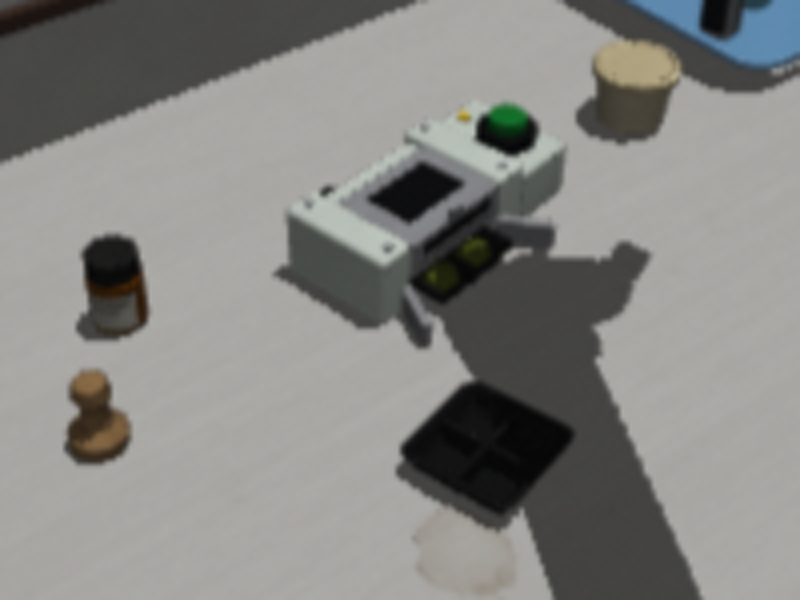

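View pics/diff12.png

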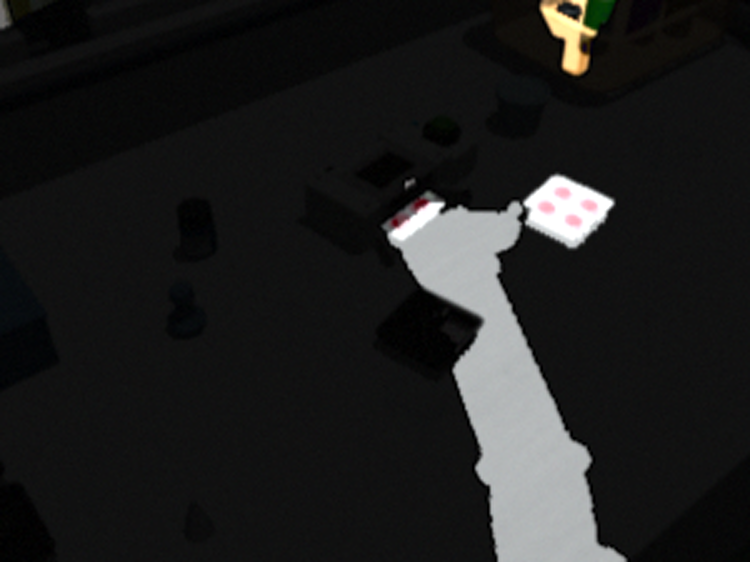

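```bash
python3 - <<'E'
from ck import *
for p in ((333,285),(452,266)): print('top',toC(onz('top',[np.array(p)/5-.4+[210,130]],.018)[0,:2]*1000).round(1))
for p in ((443,302),(512,243)): print('scene',toC(onz('scene',[np.array(p)/4-.38+[150,120]],.018)[0,:2]*1000).round(1))
E
```

```text
top [-35.3  36.4]
top [-36.8 -36.6]
scene [-40.9  42. ]
scene [-37.  -38.6]
```

```bash
python3 -c "
from plant import robot,observe
print(observe()['contact_force'].round(1)); print(robot.sign_off())"
```

```text
[ 0.7 -0.1 -0.6]
the job is handed in; nothing more can be done
None
```

The tray of green sweets is home under the bridge, and I then pressed the button fully down and let it come up. I handed the job in at about 16 s of the 54 s allowed; it reported no verdict.

**Pushing:** I slid the tray sideways onto the checker's centre line with the part-open fingers. Then I pushed it straight in until it stopped against the back, at about 10–12 N. It stayed flat on the worktop in every picture I took.

**Button:** I pressed with the shut fingertips. The tool went down about 6 mm past where contact was expected and bottomed out at about 25 N. I then lifted clear.

**Last checks:**
- **Tray position:** its front lip reads at x of about −36 mm in the top view and −37 to −41 mm in the scene view; fully home is −40 mm. It sits about 0 to +2 mm off the centre line.
- **Squareness:** the top view reads about 0.02 rad out and the scene view about 0.05 rad the other way. The limit is 0.12 rad.
- **Disagreement:** the two views differ by up to about 5 mm in x. I put this down to pixel and calibration error, because the tray was firmly against the stop.
- **Everything else:** the button looks up again. Compared with the first picture, the empty tray, jar, tub, stamp and nozzle show no visible shift. The arm was clear with almost no force on it.

While lowering the fingers behind the tray, a fingertip briefly touched the worktop at 11 N. I raised it before pushing.

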